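# Stow the stain stick behind a paddle-latched steel door

### The job

Put the stain stick away in the small steel cabinet: lift the black paddle on its door just until the hidden bolt is drawn, swing the door wide open, let the paddle go so that it drops back, and stand the stick upright in the free pocket of the rack on the inside of the door, leaving the door wide open. How far the paddle must go differs every time and can only be felt: do not tug hard on the door while the bolt still holds it, and do not force the paddle on once it has come up against its firm stop (it may come down again as soon as the door has moved clear); do not fling the door. Do not knock the stick over and leave the other things on the worktop where they are.

Things in the scene. Friction and masses are not known exactly. Their poses are not given: they have to be found in the camera images.
- cabinet: white steel tabletop cabinet, fixed, 250 wide (its y), 150 deep (its x), 235 high; all lengths in these notes are mm. Origin: centre of its underside on the worktop, z up; -x is the front, closed by the door; +y is the left as one looks at the front.
- door (a joint): door angle, rad: 0 shut, grows as it opens; limit 1.75. Vertical hinge at the front's right edge. Plate 250 wide, 14 thick, 11 to 233 above the worktop. Stiff hinge: it stays where it is left and takes about 1 N at the paddle to move. While the bolt is up it gives under 3 mm at the paddle, then is held. The bolt must stay drawn until the door has swung 0.1 rad; then the paddle may drop.
- door_hinge (a point): point on the hinge line, mid-thickness of the door, 188 above the worktop, at (-82, -125, 188) in the cabinet's frame. Axes turn with the door (shut: those of the cabinet): +y from the hinge to the free edge, -x out of the outside face (at x = -7), +x out of the inside face (at +7), z up.
- paddle (a joint): paddle angle, rad: 0 at rest (drooping 0.35 below level), grows as its outer end is lifted; springs back when let go. Pivot line along the door's y at (-12, 205, 0) from door_hinge. First comes free play of unknown length (about 2 N at the end), then its tail, 30 behind the pivot, pushes the spring bolt down (about 4 N more, a felt step). Its angle does not tell where the bolt is.
- paddle_grip (a point): middle of the bead at the paddle's outer end: a round black bar, diameter 13, 46 long along the door's y, 46 from the pivot line. Grip it from above by its two flat ends (46 apart); the plate behind it is 36 wide, 5 thick. Free on both sides and below. At rest 172 above the worktop, 55 in front of the hinge. Axes turn with the paddle; y along the bead.
- rack_pocket (a point): floor centre of the free pocket inside the door, 105 above the worktop, at (27, 111, -83) from door_hinge, same axes. Open above; 40 deep (x; one side is the door, which rises 128 above this floor), 52 wide (y); other walls 3 thick, 37 high. The pocket 55 nearer the hinge holds a spool 48 high; a latch cover 27 deep begins 75 away towards the free edge.
- stain_stick: stain remover stick, a round upright tube with a green cap, diameter 28, 110 high, 60 g, loose; it stands on the worktop in front of the cabinet, left of where the door swings. Origin: centre of its underside; z along it.
- strike: steel lip under the front edge of the cabinet's roof, 28 wide, out of sight while the door is shut; the bolt sits behind it and bears on it when the shut door is pulled. The bolt clears it when pushed down 6 (about 0.2 rad of paddle after the step), at a paddle angle that differs every time, between 0.24 and 0.72. Origin: middle of its upper edge.
- latch_stop: the drawn bolt's firm stop, hidden in the latch cover on the door's inside. The bolt meets it 2 (about 0.07 rad of paddle, 3 of lift at the bead) after it has cleared the strike; the lifting force then climbs by some 8 N per mm of lift, and each newton more at the bead puts 1.5 N on the stop. Hard rubber, gives 1 at 18 N. Origin: middle of its top face.
- soap: pale soap dish with a yellow soap bar, 88x123x33 mm, loose bystander; origin at the centre of its underside
- tape: roll of beige tape lying flat, 98x96x25 mm, loose bystander; origin at the centre of its underside
- balm_pot: low round grey pot, diameter 69, 41 high mm, loose bystander; origin at the centre of its underside
- scrub_brush: wooden scrubbing brush, 62x152x46 mm, loose bystander; origin at the centre of its underside
Mind the look-alikes: they are no part of the job. What is meant by the stain_stick is not orange or pink, and is the smaller of those in its own colour.

How it is judged:
By the outcome, as a careful person would: the job done as asked, in the order asked, and still so for the second after the job is handed in, with the robot touching nothing.
It also fails if it takes over 72 s, if anything falls off the work surface, if the arm or the gripper's body presses on something with over 40 N, if the wrist force passes 120 N, or if a joint passes its speed limit or range.

### The arm

A 6-joint arm with a two-finger parallel gripper is mounted at the origin on a cart in front of the work surface, level with it; the furniture and walls round the work are solid. World frame = base frame: x ahead of the robot, y to its left, z up, the work surface at z = 0. Lengths are in m, angles in rad, forces in N, time in s.
With the tool pointing down it reaches from about 0.3 to 0.775 m from the base axis. Payload 14.6 kg.
Tool frame: the origin (TCP) lies on the mounting face of the last link; the fingertips stand 199 mm ahead of it and the grasp point (between the pads) lies 180 mm ahead of it; z points along the fingers, y is the line along which they close (so a half turn about z gives the same grasp; the last joint's range is limited). The gripper opens to 94 mm and grips with 3 to 60 N. Pads are 16 mm wide; open, the fingers measure 119 mm over their backs; the gripper's body (75 mm by 177 mm) begins 78 mm behind the grasp point.
Start: joints at [1.239, 0.3, 1.521, -0, 1.321, -0.067], TCP at [0.144, 0.531, 0.405] pointing down, gripper open.
Joint ranges: [-3.03, 3.03], [-0.79, 2.21], [0.23, 2.52], [-1.04, 4.18], [0, 3.07], [-2.55, 2.55]. Speed limits (rad/s): [2.22, 2.22, 2.57, 3.14, 3.14, 3.14].

### API

Orientations are given as [roll, pitch, yaw] about the fixed x, y, z axes, in that order (R = Rz(yaw) Ry(pitch) Rx(roll)).
In Python, from station import get_obs, camera, hand_in gives the robot as it stands.
- The arm moves only by the tool apply_moves, never from a script. Its argument "increments" is a list of rows, each an object of numbers: "tx", "ty", "tz": the shift along the tool's x, y, z as a fraction of full scale; "ax", "ay", "az": the turn, a rotation vector about the tool's x, y, z as a fraction of full scale. In form: [{"tx": .., "ty": .., "tz": .., "ax": .., "ay": .., "az": ..}, ...]. A call has 1 to 12 rows; each row shifts and turns the commanded pose from where the row before left it, along the tool's axes as they then stand; what a row does not reach is not made up. Full scale, the value 1, is 30 mm for a shift and 5 degrees for a turn. A row lasts 1/8 s, in which the tool goes at most 62.5 mm and 10.7 degrees, less where a joint would pass 70% of its speed; a pose out of reach is approached as far as the arm can. A call with a number of a shift or a turn outside -1 to 1 is refused whole. A call with a gripper value outside its range is refused whole. "jaw" is the closure, from 0 (fully open) to 1 (shut), set as the call begins (left out, the last holds). The fingers move at their own pace and stop on an object; "force" is the grip in N (left out, the last holds). Time passes only in rows, so rows that do not move let the fingers close. It gives the time, the measured TCP pose, the force, the opening and the grip force at its end, in the units of the state.
- get_obs(): the state, without advancing time (a new reading comes with each control period).
- camera(name): name is "side" or "top"; returns a dict with "pixels" (384x512x3 uint8, red, green, blue), "camera_matrix" (3x3 intrinsics, pixels), "R" (3x3) and "t" (3): a world point X has camera coordinates R X + t. Camera axes: x right, y down, z forward; pixel columns grow to the right and rows downward; lengths in m; the calibration is good to about 2 mm. A picture is of the moment at which its call begins. There is no depth.
- hand_in(): hands the job in; it is judged then, once.
The state is a dict: "time_s": time; "qpos": joint angles; "joint_vel": joint speeds; "tau": joint torques, N m; "ee_pos": TCP position; "eef_rot": TCP orientation; "force": force on the tool from outside, world axes, zero at the start; "moment": the same for the moment, N m; "grip_width": finger opening in m; "grip_force": force on a finger pad.
Only numpy, scipy, OpenCV 4.12 (cv2) and the standard library are available. Lean on these libraries where they do the work, as an engineer would, in place of code of your own. Each camera call takes 0.05 s, during which the arm holds its last target. There are 200 camera calls.

## Working session

There is one attempt and no reset: what is moved stays moved. The work goes in short steps, Python scripts to look and compute and a tool call to move; the robot and the scene stay as the last step left them, time stands still between calls to the robot, and variables do not carry over. Pictures are saved under pics/ and viewed, at most 10 in all, crops included, and the job is handed in when it is done.

Besides the shell and the picture viewer there is one more tool, called after ">>>" by a JSON object that holds its "method" and its "body". apply_moves: Moves the arm, as the interface text tells. Its arguments: {"type":"object","properties":{"increments":{"type":"array"},"jaw":{"type":"number"},"force":{"type":"number"}},"required":["increments"]}

```bash
ls; mkdir -p pics
python3 - <<'E'
from station import get_obs,camera
import cv2,numpy as np
o=get_obs();print({k:np.round(v,3).tolist() for k,v in o.items()})
for n in("top","side"):
    c=camera(n);cv2.imwrite(f"pics/{n}0.png",cv2.resize(c["pixels"][:,:,::-1],(800,600)))
    print(n,np.round(c["camera_matrix"],1).tolist(),np.round(c["R"],3).tolist(),np.round(c["t"],3).tolist(),(-c["R"].T@c["t"]).round(3))
E
```

```text
pics
{'time_s': 0.0, 'qpos': [1.239, 0.3, 1.522, -0.0, 1.321, -0.067], 'joint_vel': [0.002, 0.001, -0.001, -0.0, 0.002, 0.001], 'tau': [0.0, -53.18, -35.273, 0.071, 0.024, -0.0], 'ee_pos': [0.144, 0.531, 0.404], 'eef_rot': [-3.14, -0.0, 2.877], 'force': [0.112, 0.285, -1.176], 'moment': [0.03, -0.028, -0.045], 'grip_force': 0.0, 'grip_width': 0.094}
top [[351.8, 0.0, 253.9], [0.0, 351.8, 191.3], [0.0, 0.0, 1.0]] [[-0.273, -0.962, -0.011], [-0.878, 0.253, -0.407], [0.394, -0.102, -0.913]] [0.045, 0.576, 1.405] [-0.037  0.041  1.518]
side [[362.4, 0.0, 256.6], [0.0, 362.4, 192.9], [0.0, 0.0, 1.0]] [[-0.959, -0.284, 0.01], [-0.137, 0.429, -0.893], [0.249, -0.858, -0.45]] [0.484, 0.264, 1.192] [0.204 1.046 0.767]
```

View pics/top0.png

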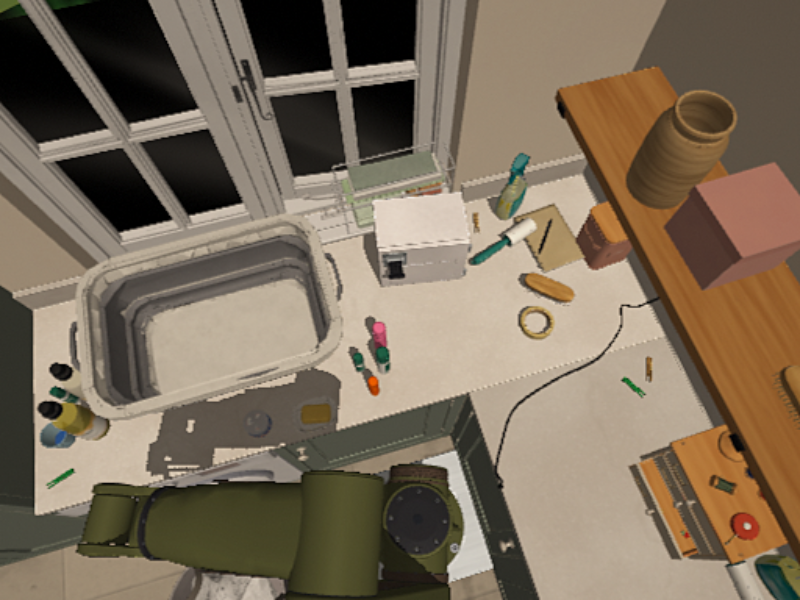

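View pics/side0.png

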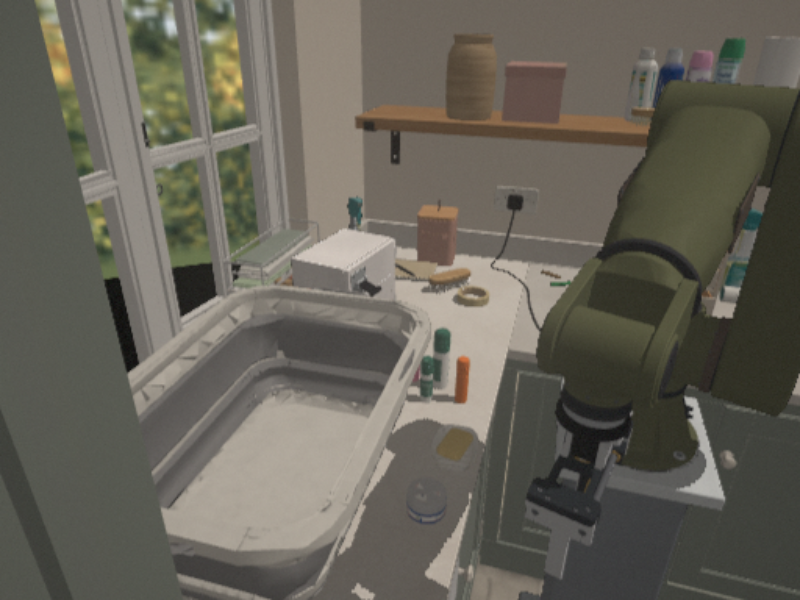

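Top view (800-px scale): the cabinet is at (420,238) with its black paddle at (396,268). There are four tubes: pink (379,333), small green (358,360), large green (382,358) and orange (374,385). In the side view the small green one is at (427,378) and the large green at (442,355). The small green one fits the description, so I'll confirm it in an enlarged crop.

```bash
python3 - <<'E'
import numpy as np,cv2
from station import camera
t=camera("top");s=camera("side")
np.savez("c0.npz",t=t["pixels"],s=s["pixels"])
T=t["pixels"][115:265,215:315,::-1];S=s["pixels"][140:270,180:310,::-1]
cv2.imwrite("pics/crop0.png",np.hstack([cv2.resize(T,(400,600),interpolation=cv2.INTER_CUBIC),cv2.copyMakeBorder(cv2.resize(S,(400,400),interpolation=cv2.INTER_CUBIC),0,200,0,0,0)]))
E
cat > h.py <<'E'
import numpy as np,cv2
from station import camera,get_obs
C={n:camera(n) for n in("top","side")}
def ray(n,u,v):
    c=C[n];R=np.array(c["R"]);t=np.array(c["t"])
    d=R.T@np.linalg.inv(c["camera_matrix"])@[u,v,1.];return -R.T@t,d/np.linalg.norm(d)
def onz(n,u,v,z):
    o,d=ray(n,u,v);return o+d*(z-o[2])/d[2]
def two(a,b):
    o1,d1=ray("top",*a);o2,d2=ray("side",*b)
    s=np.linalg.lstsq(np.c_[d1,-d2],o2-o1,rcond=None)[0]
    p,q=o1+d1*s[0],o2+d2*s[1];return (p+q)/2,np.linalg.norm(p-q)
def proj(n,X):
    c=C[n];p=c["camera_matrix"]@(c["R"]@np.array(X)+c["t"]);return p[:2]/p[2]
E
```

```text
(no output)
```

View pics/crop0.png

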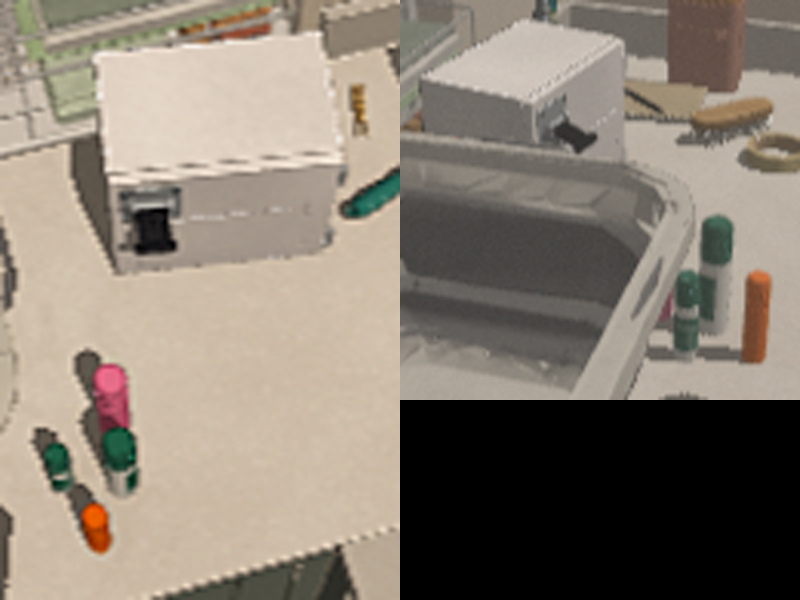

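The crop confirms it: the small green-capped white tube (top-view crop (57,465), side crop (686,312)) is clearly smaller than its green neighbour, and the other two tubes are pink and orange. The paddle bead is at top crop (156,248) and side crop (582,143). Next step is measuring.

Run:
```python
from h import *
T=lambda u,v:(215+u/4-.4,115+v/4-.4); S=lambda u,v:(180+(u-400)/3.077-.4,140+v/3.077-.4)
hsv=cv2.cvtColor(C["top"]["pixels"],cv2.COLOR_RGB2HSV)
for k,z,p in[("backL",.235,(98,55)),("backR",.235,(322,37)),("frontR",.235,(338,155)),("frontL",.235,(108,173)),("doorTopL",.233,(110,181)),("doorTopR",.233,(343,165)),("doorBotL",.011,(120,272)),("doorBotR",.011+0,(328,248))]:
    print(k,onz("top",*T(*p),z).round(4))
print("bead",two(T(156,250),S(582,145)))
print("bead z.172",onz("top",*T(156,248),.172),onz("side",*S(582,145),.172))
print("cap top 2view",two(T(57,448),S(686,272)))
# green masks
for n in("top","side"):
    im=C[n]["pixels"];h=cv2.cvtColor(im,cv2.COLOR_RGB2HSV)
    m=cv2.inRange(h,(70,90,25),(95,255,200))
    k,l,st,ce=cv2.connectedComponentsWithStats(m)
    for i in range(1,k):
        if st[i,4]>12 : print(n,st[i].tolist(),ce[i].round(1))
for nm,a,b in[("small",(57,448),(686,272)),]:
    print(onz("top",*T(*a),.105).round(4),onz("side",*S(*b),.11).round(4), "base top",onz("top",*T(62,489),0).round(4),"base side",onz("side",*S(685,357),0).round(4))
print("big",two(T(120,432),S(717,218)),"pink",onz("top",*T(112,375),.13),"orange",two(T(96,510),S(759,273)))
```

```text
backL [ 0.823  -0.1219  0.235 ]
backR [ 0.7773 -0.3624  0.235 ]
frontR [ 0.6323 -0.3314  0.235 ]
frontL [ 0.6786 -0.0944  0.235 ]
doorTopL [ 0.6699 -0.0942  0.233 ]
doorTopR [ 0.6205 -0.3331  0.233 ]
doorBotL [ 0.6698 -0.0969  0.011 ]
doorBotR [ 0.6315 -0.3437  0.011 ]
bead (array([ 0.61347779, -0.12656414,  0.16605257]), np.float64(0.0034655695852368607))
bead z.172 [ 0.61100407 -0.12656159  0.172     ] [ 0.61146156 -0.11618759  0.172     ]
cap top 2view (array([0.44281369, 0.0292951 , 0.1092649 ]), np.float64(0.003495462543702702))
top [325, 98, 14, 20, 122] [331.6 106.2]
top [326, 122, 10, 17, 46] [330.5 130. ]
top [302, 151, 25, 18, 120] [313.6 160.3]
top [241, 222, 8, 10, 68] [244.4 226.6]
top [226, 226, 6, 7, 35] [228.7 229.1]
top [32, 248, 10, 7, 47] [ 36.7 250.6]
top [44, 252, 6, 5, 14] [ 46.6 254.4]
top [484, 361, 28, 23, 251] [497.3 371.8]
side [461, 25, 16, 12, 140] [469.2  31.2]
side [229, 133, 2, 10, 14] [229.6 137.5]
side [475, 135, 13, 12, 99] [481.3 140.9]
side [465, 169, 6, 13, 38] [467.6 175.4]
[0.4461 0.0293 0.105 ] [0.4407 0.0313 0.11  ] base top [0.4339 0.0348 0.    ] base side [0.4371 0.0367 0.    ]
big (array([ 0.42670133, -0.03681359,  0.14569906]), np.float64(0.00820587426742869)) pink [ 0.49998092 -0.04627217  0.13      ] orange (array([0.36615059, 0.00713341, 0.10936938]), np.float64(0.004687895166048438))
```

```bash
cat > plan.py <<'E'
import numpy as np
from scipy.spatial.transform import Rotation as Ro
from station import get_obs
def plan(goal,yaw,n,tool=.18):
    "rows (tx,ty,tz,az) for a straight line with tool down; goal = grasp point"
    o=get_obs();p=np.array(o["ee_pos"]);R0=Ro.from_euler("xyz",o["eef_rot"]);y0=R0.as_euler("xyz")[2]
    g=np.array(goal)+[0,0,tool];dy=(yaw-y0);
    if dy<-np.pi-.2:dy+=2*np.pi
    if dy>np.pi+.2:dy-=2*np.pi
    print("from",p.round(4),"yaw",round(y0,3),"d",(g-p).round(4),"dyaw",round(dy,3))
    for i in range(n):
        Rt=Ro.from_euler("xyz",[np.pi,0,y0+dy*i/n]).as_matrix()
        d=Rt.T@(g-p)/n/.03
        print(dict(tx=round(d[0],2),ty=round(d[1],2),tz=round(d[2],2),az=round(-dy/n/np.radians(5),2)))
E
python3 - <<'E'
from h import *
from plan import plan
k=.64
for n,p,z in[("tape",(537,322),.012),("tapeL",(519,322),.012),("brush",(548,288),.03),("brushL",(524,280),.03),("soap",(316,414),.02),("rimcorner",(338,330),.2)]:
    print(n,onz("top",p[0]*k,p[1]*k,z).round(3))
print("rim",two((340*k,320*k),(430*k,322*k)))
plan([.59,-.12,.30],-.195,36)
E
```

```text
tape [ 0.428 -0.502  0.012]
tapeL [ 0.443 -0.452  0.012]
brush [ 0.515 -0.568  0.03 ]
brushL [ 0.56  -0.509  0.03 ]
soap [0.34 0.18 0.02]
rimcorner [0.49  0.063 0.2  ]
rim (array([0.46510478, 0.05117   , 0.22173979]), np.float64(0.07651315975620772))
from [0.1439 0.5308 0.4046] yaw 2.877 d [ 0.4461 -0.6508  0.0754] dyaw -3.072
{'tx': np.float64(-0.56), 'ty': np.float64(-0.47), 'tz': np.float64(-0.07), 'az': np.float64(0.98)}
{'tx': np.float64(-0.59), 'ty': np.float64(-0.42), 'tz': np.float64(-0.07), 'az': np.float64(0.98)}
{'tx': np.float64(-0.63), 'ty': np.float64(-0.37), 'tz': np.float64(-0.07), 'az': np.float64(0.98)}
{'tx': np.float64(-0.66), 'ty': np.float64(-0.32), 'tz': np.float64(-0.07), 'az': np.float64(0.98)}
{'tx': np.float64(-0.68), 'ty': np.float64(-0.26), 'tz': np.float64(-0.07), 'az': np.float64(0.98)}
{'tx': np.float64(-0.7), 'ty': np.float64(-0.2), 'tz': np.float64(-0.07), 'az': np.float64(0.98)}
{'tx': np.float64(-0.72), 'ty': np.float64(-0.14), 'tz': np.float64(-0.07), 'az': np.float64(0.98)}
{'tx': np.float64(-0.73), 'ty': np.float64(-0.08), 'tz': np.float64(-0.07
[... 2085 characters left out ...]
p.float64(0.98)}
{'tx': np.float64(0.14), 'ty': np.float64(0.72), 'tz': np.float64(-0.07), 'az': np.float64(0.98)}
{'tx': np.float64(0.2), 'ty': np.float64(0.7), 'tz': np.float64(-0.07), 'az': np.float64(0.98)}
{'tx': np.float64(0.26), 'ty': np.float64(0.68), 'tz': np.float64(-0.07), 'az': np.float64(0.98)}
{'tx': np.float64(0.32), 'ty': np.float64(0.66), 'tz': np.float64(-0.07), 'az': np.float64(0.98)}
{'tx': np.float64(0.38), 'ty': np.float64(0.63), 'tz': np.float64(-0.07), 'az': np.float64(0.98)}
{'tx': np.float64(0.43), 'ty': np.float64(0.59), 'tz': np.float64(-0.07), 'az': np.float64(0.98)}
{'tx': np.float64(0.48), 'ty': np.float64(0.55), 'tz': np.float64(-0.07), 'az': np.float64(0.98)}
```

>>> {"method": "apply_moves", "body": {"increments": [{"tx": -0.56,"ty": -0.47,"tz": -0.07,"az": 0.98},{"tx": -0.59,"ty": -0.42,"tz": -0.07,"az": 0.98},{"tx": -0.63,"ty": -0.37,"tz": -0.07,"az": 0.98},{"tx": -0.66,"ty": -0.32,"tz": -0.07,"az": 0.98},{"tx": -0.68,"ty": -0.26,"tz": -0.07,"az": 0.98},{"tx": -0.7,"ty": -0.2,"tz": -0.07,"az": 0.98},{"tx": -0.72,"ty": -0.14,"tz": -0.07,"az": 0.98},{"tx": -0.73,"ty": -0.08,"tz": -0.07,"az": 0.98},{"tx": -0.73,"ty": -0.02,"tz": -0.07,"az": 0.98},{"tx": -0.73,"ty": 0.05,"tz": -0.07,"az": 0.98},{"tx": -0.72,"ty": 0.11,"tz": -0.07,"az": 0.98},{"tx": -0.71,"ty": 0.17,"tz": -0.07,"az": 0.98}], "jaw": 0}}

```text
schema error: expected keys tx, ty, tz, ax, ay, az
```

>>> {"method": "apply_moves", "body": {"increments": [{"tx": -0.69,"ty": 0.23,"tz": -0.07,"az": 0.98},{"tx": -0.67,"ty": 0.29,"tz": -0.07,"az": 0.98},{"tx": -0.64,"ty": 0.34,"tz": -0.07,"az": 0.98},{"tx": -0.61,"ty": 0.4,"tz": -0.07,"az": 0.98},{"tx": -0.58,"ty": 0.45,"tz": -0.07,"az": 0.98},{"tx": -0.54,"ty": 0.5,"tz": -0.07,"az": 0.98},{"tx": -0.49,"ty": 0.54,"tz": -0.07,"az": 0.98},{"tx": -0.44,"ty": 0.58,"tz": -0.07,"az": 0.98},{"tx": -0.39,"ty": 0.62,"tz": -0.07,"az": 0.98},{"tx": -0.34,"ty": 0.65,"tz": -0.07,"az": 0.98},{"tx": -0.28,"ty": 0.67,"tz": -0.07,"az": 0.98},{"tx": -0.23,"ty": 0.69,"tz": -0.07,"az": 0.98}]}}

```text
schema error: expected keys tx, ty, tz, ax, ay, az
```

>>> {"method": "apply_moves", "body": {"increments": [{"tx": -0.17,"ty": 0.71,"tz": -0.07,"az": 0.98},{"tx": -0.1,"ty": 0.72,"tz": -0.07,"az": 0.98},{"tx": -0.04,"ty": 0.73,"tz": -0.07,"az": 0.98},{"tx": 0.02,"ty": 0.73,"tz": -0.07,"az": 0.98},{"tx": 0.08,"ty": 0.73,"tz": -0.07,"az": 0.98},{"tx": 0.14,"ty": 0.72,"tz": -0.07,"az": 0.98},{"tx": 0.2,"ty": 0.7,"tz": -0.07,"az": 0.98},{"tx": 0.26,"ty": 0.68,"tz": -0.07,"az": 0.98},{"tx": 0.32,"ty": 0.66,"tz": -0.07,"az": 0.98},{"tx": 0.38,"ty": 0.63,"tz": -0.07,"az": 0.98},{"tx": 0.43,"ty": 0.59,"tz": -0.07,"az": 0.98},{"tx": 0.48,"ty": 0.55,"tz": -0.07,"az": 0.98}]}}

```text
schema error: expected keys tx, ty, tz, ax, ay, az
```

>>> {"method": "apply_moves", "body": {"increments": [{"tx": -0.56,"ty": -0.47,"tz": -0.07,"ax": 0,"ay": 0,"az": 0.98},{"tx": -0.59,"ty": -0.42,"tz": -0.07,"ax": 0,"ay": 0,"az": 0.98},{"tx": -0.63,"ty": -0.37,"tz": -0.07,"ax": 0,"ay": 0,"az": 0.98},{"tx": -0.66,"ty": -0.32,"tz": -0.07,"ax": 0,"ay": 0,"az": 0.98},{"tx": -0.68,"ty": -0.26,"tz": -0.07,"ax": 0,"ay": 0,"az": 0.98},{"tx": -0.7,"ty": -0.2,"tz": -0.07,"ax": 0,"ay": 0,"az": 0.98},{"tx": -0.72,"ty": -0.14,"tz": -0.07,"ax": 0,"ay": 0,"az": 0.98},{"tx": -0.73,"ty": -0.08,"tz": -0.07,"ax": 0,"ay": 0,"az": 0.98},{"tx": -0.73,"ty": -0.02,"tz": -0.07,"ax": 0,"ay": 0,"az": 0.98},{"tx": -0.73,"ty": 0.05,"tz": -0.07,"ax": 0,"ay": 0,"az": 0.98},{"tx": -0.72,"ty": 0.11,"tz": -0.07,"ax": 0,"ay": 0,"az": 0.98},{"tx": -0.71,"ty": 0.17,"tz": -0.07,"ax": 0,"ay": 0,"az": 0.98}], "jaw": 0}}

```text
time_s: 1.9
ee_pos: [0.2929, 0.3133, 0.43]
eef_rot: [3.141, -0.0, 1.848]
force: [-0.0, 1.4, 0.2]
grip_width: 0.0938
grip_force: 0.0
```

>>> {"method": "apply_moves", "body": {"increments": [{"tx": -0.69,"ty": 0.23,"tz": -0.07,"ax": 0,"ay": 0,"az": 0.98},{"tx": -0.67,"ty": 0.29,"tz": -0.07,"ax": 0,"ay": 0,"az": 0.98},{"tx": -0.64,"ty": 0.34,"tz": -0.07,"ax": 0,"ay": 0,"az": 0.98},{"tx": -0.61,"ty": 0.4,"tz": -0.07,"ax": 0,"ay": 0,"az": 0.98},{"tx": -0.58,"ty": 0.45,"tz": -0.07,"ax": 0,"ay": 0,"az": 0.98},{"tx": -0.54,"ty": 0.5,"tz": -0.07,"ax": 0,"ay": 0,"az": 0.98},{"tx": -0.49,"ty": 0.54,"tz": -0.07,"ax": 0,"ay": 0,"az": 0.98},{"tx": -0.44,"ty": 0.58,"tz": -0.07,"ax": 0,"ay": 0,"az": 0.98},{"tx": -0.39,"ty": 0.62,"tz": -0.07,"ax": 0,"ay": 0,"az": 0.98},{"tx": -0.34,"ty": 0.65,"tz": -0.07,"ax": 0,"ay": 0,"az": 0.98},{"tx": -0.28,"ty": 0.67,"tz": -0.07,"ax": 0,"ay": 0,"az": 0.98},{"tx": -0.23,"ty": 0.69,"tz": -0.07,"ax": 0,"ay": 0,"az": 0.98}]}}

```text
time_s: 3.4
ee_pos: [0.4412, 0.0964, 0.4552]
eef_rot: [3.142, -0.0, 0.821]
force: [1.3, 1.5, 0.7]
grip_width: 0.0943
grip_force: 0.0
```

>>> {"method": "apply_moves", "body": {"increments": [{"tx": -0.17,"ty": 0.71,"tz": -0.07,"ax": 0,"ay": 0,"az": 0.98},{"tx": -0.1,"ty": 0.72,"tz": -0.07,"ax": 0,"ay": 0,"az": 0.98},{"tx": -0.04,"ty": 0.73,"tz": -0.07,"ax": 0,"ay": 0,"az": 0.98},{"tx": 0.02,"ty": 0.73,"tz": -0.07,"ax": 0,"ay": 0,"az": 0.98},{"tx": 0.08,"ty": 0.73,"tz": -0.07,"ax": 0,"ay": 0,"az": 0.98},{"tx": 0.14,"ty": 0.72,"tz": -0.07,"ax": 0,"ay": 0,"az": 0.98},{"tx": 0.2,"ty": 0.7,"tz": -0.07,"ax": 0,"ay": 0,"az": 0.98},{"tx": 0.26,"ty": 0.68,"tz": -0.07,"ax": 0,"ay": 0,"az": 0.98},{"tx": 0.32,"ty": 0.66,"tz": -0.07,"ax": 0,"ay": 0,"az": 0.98},{"tx": 0.38,"ty": 0.63,"tz": -0.07,"ax": 0,"ay": 0,"az": 0.98},{"tx": 0.43,"ty": 0.59,"tz": -0.07,"ax": 0,"ay": 0,"az": 0.98},{"tx": 0.48,"ty": 0.55,"tz": -0.07,"ax": 0,"ay": 0,"az": 0.98}]}}

```text
time_s: 4.9
ee_pos: [0.5886, -0.1216, 0.4802]
eef_rot: [-3.142, 0.0, -0.205]
force: [0.5, 0.8, 0.6]
grip_width: 0.0941
grip_force: 0.0
```

Run:
```python
from h import *
a=np.radians(-11.2);ex=np.array([np.cos(a),np.sin(a),0]);ey=np.array([-np.sin(a),np.cos(a),0]);ez=np.array([0,0,1])
H=np.array([.6231,-.3342,.188])
L=lambda x,y,z:H+x*ex+y*ey+z*ez
pts=[L(-.055,.205-.023,-.016),L(-.055,.205+.023,-.016),L(-.007,.25,.045),L(-.007,.25,-.177),L(-.007,0,.045),L(-.007,0,-.177),L(.157,.25,.047)]
out=[]
for n,(x0,y0) in(("top",(230,115)),("side",(180,140))):
    im=C[n]["pixels"][y0:y0+75,x0:x0+100,::-1].copy();im=cv2.resize(im,(800,600),interpolation=cv2.INTER_CUBIC)[:, :]
    for p in pts:
        q=(proj(n,p)-[x0,y0]+.5)*8;cv2.drawMarker(im,tuple(int(v) for v in q),(0,0,255),0,14,2)
    out.append(cv2.resize(im,(400,300)))
cv2.imwrite("pics/ov.png",np.hstack(out))
# bead black pixels in side
```

```text
(no output)
```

View pics/ov.png

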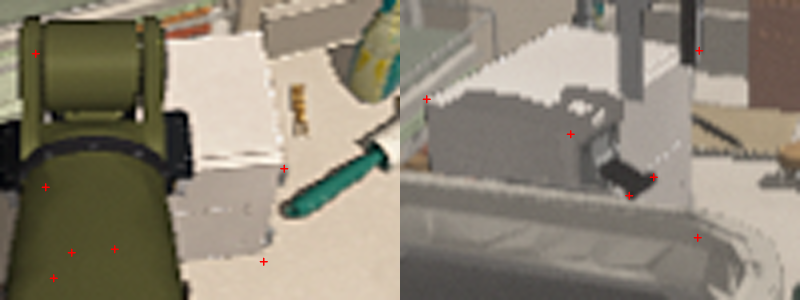

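The side overlay puts the predicted bead ends within about 1 px of the black bar, at (640,188) in the overlay. That's good enough to descend.

>>> {"method": "apply_moves", "body": {"increments": [{"tx": 0.75,"ty": -0.04,"tz": 0.3,"ax": 0,"ay": 0,"az": -0.1},{"tx": 0,"ty": 0,"tz": 0.8,"ax": 0,"ay": 0,"az": 0},{"tx": 0,"ty": 0,"tz": 0.8,"ax": 0,"ay": 0,"az": 0},{"tx": 0,"ty": 0,"tz": 0.8,"ax": 0,"ay": 0,"az": 0},{"tx": 0,"ty": 0,"tz": 0.8,"ax": 0,"ay": 0,"az": 0},{"tx": 0,"ty": 0,"tz": 0.77,"ax": 0,"ay": 0,"az": 0},{"tx": 0,"ty": 0,"tz": 0,"ax": 0,"ay": 0,"az": 0}]}}

```text
time_s: 5.88
ee_pos: [0.6102, -0.1237, 0.3508]
eef_rot: [-3.141, 0.003, -0.191]
force: [0.4, -0.1, -0.3]
grip_width: 0.094
grip_force: 0.0
```

Run:
```python
from h import *
o=get_obs();print({k:np.round(o[k],4).tolist() for k in("time_s","ee_pos","eef_rot","force","qpos")})
im=C["side"]["pixels"][165:225,210:290,::-1];cv2.imwrite("pics/near.png",cv2.resize(im,(800,600),interpolation=cv2.INTER_CUBIC))
```

```text
{'time_s': 5.975, 'ee_pos': [0.6105, -0.1239, 0.3531], 'eef_rot': [3.1416, -0.0008, -0.1921], 'force': [1.1074, -0.1301, -0.2193], 'qpos': [-0.259, 0.5045, 1.3583, 0.0, 1.278, 1.5038]}
```

View pics/near.png

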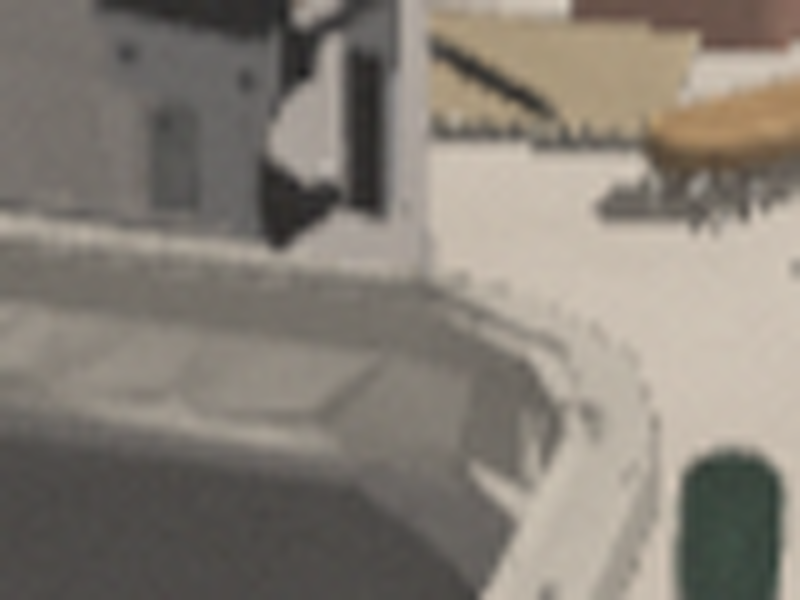

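The near finger (to x≈275), the far finger (350–385) and the bead between them (280–338, 195–245) show the bead lying between the jaws, so I can close gently.

>>> {"method": "apply_moves", "body": {"increments": [{"tx": 0,"ty": 0,"tz": 0,"ax": 0,"ay": 0,"az": 0},{"tx": 0,"ty": 0,"tz": 0,"ax": 0,"ay": 0,"az": 0},{"tx": 0,"ty": 0,"tz": 0,"ax": 0,"ay": 0,"az": 0},{"tx": 0,"ty": 0,"tz": 0,"ax": 0,"ay": 0,"az": 0},{"tx": 0,"ty": 0,"tz": 0,"ax": 0,"ay": 0,"az": 0},{"tx": 0,"ty": 0,"tz": 0,"ax": 0,"ay": 0,"az": 0}], "jaw": 1, "force": 15}}

```text
time_s: 6.72
ee_pos: [0.6103, -0.1255, 0.3521]
eef_rot: [3.139, 0.0, -0.194]
force: [-3.9, -10.8, -0.5]
grip_width: 0.0442
grip_force: 15.0
```

>>> {"method": "apply_moves", "body": {"increments": [{"tx": 0,"ty": 0.06,"tz": 0,"ax": 0,"ay": 0,"az": 0},{"tx": 0,"ty": 0,"tz": 0,"ax": 0,"ay": 0,"az": 0},{"tx": 0,"ty": 0,"tz": 0,"ax": 0,"ay": 0,"az": 0}], "force": 25}}

```text
time_s: 7.1
ee_pos: [0.6101, -0.1261, 0.3521]
eef_rot: [3.141, 0.0, -0.193]
force: [-3.3, -2.7, -0.9]
grip_width: 0.0438
grip_force: 25.0
```

>>> {"method": "apply_moves", "body": {"increments": [{"tx": -0.03,"ty": 0,"tz": -0.067,"ax": 0,"ay": 0,"az": 0},{"tx": 0,"ty": 0,"tz": 0,"ax": 0,"ay": 0,"az": 0}]}}

```text
time_s: 7.35
ee_pos: [0.6093, -0.126, 0.3541]
eef_rot: [3.141, -0.0, -0.193]
force: [-0.2, -3.5, -3.2]
grip_width: 0.0442
grip_force: 25.0
```

>>> {"method": "apply_moves", "body": {"increments": [{"tx": -0.022,"ty": 0,"tz": -0.067,"ax": 0,"ay": 0,"az": 0},{"tx": 0,"ty": 0,"tz": 0,"ax": 0,"ay": 0,"az": 0}]}}

```text
time_s: 7.6
ee_pos: [0.6086, -0.1259, 0.3563]
eef_rot: [3.141, -0.0, -0.193]
force: [1.5, -5.2, -3.1]
grip_width: 0.044
grip_force: 25.0
```

>>> {"method": "apply_moves", "body": {"increments": [{"tx": -0.018,"ty": 0,"tz": -0.067,"ax": 0,"ay": 0,"az": 0},{"tx": 0,"ty": 0,"tz": 0,"ax": 0,"ay": 0,"az": 0}]}}

```text
time_s: 7.85
ee_pos: [0.6081, -0.1258, 0.3583]
eef_rot: [3.141, -0.0, -0.194]
force: [1.3, -6.3, -3.2]
grip_width: 0.0439
grip_force: 25.0
```

>>> {"method": "apply_moves", "body": {"increments": [{"tx": -0.015,"ty": 0,"tz": -0.067,"ax": 0,"ay": 0,"az": 0},{"tx": 0,"ty": 0,"tz": 0,"ax": 0,"ay": 0,"az": 0}]}}

```text
time_s: 8.1
ee_pos: [0.6077, -0.1257, 0.3602]
eef_rot: [3.141, -0.0, -0.194]
force: [2.0, -5.4, -4.1]
grip_width: 0.0444
grip_force: 25.0
```

>>> {"method": "apply_moves", "body": {"increments": [{"tx": -0.012,"ty": 0.03,"tz": -0.067,"ax": 0,"ay": 0,"az": 0},{"tx": 0,"ty": 0,"tz": 0,"ax": 0,"ay": 0,"az": 0}]}}

```text
time_s: 8.35
ee_pos: [0.6071, -0.1261, 0.3622]
eef_rot: [-3.141, 0.0, -0.193]
force: [0.5, 0.1, -3.6]
grip_width: 0.0439
grip_force: 25.0
```

>>> {"method": "apply_moves", "body": {"increments": [{"tx": -0.008,"ty": 0,"tz": -0.067,"ax": 0,"ay": 0,"az": 0},{"tx": 0,"ty": 0,"tz": 0,"ax": 0,"ay": 0,"az": 0}]}}

```text
time_s: 8.6
ee_pos: [0.6069, -0.1261, 0.3643]
eef_rot: [-3.141, 0.0, -0.193]
force: [0.1, 2.3, -4.6]
grip_width: 0.0441
grip_force: 25.0
```

>>> {"method": "apply_moves", "body": {"increments": [{"tx": -0.005,"ty": 0,"tz": -0.067,"ax": 0,"ay": 0,"az": 0},{"tx": 0,"ty": 0,"tz": 0,"ax": 0,"ay": 0,"az": 0}]}}

```text
time_s: 8.85
ee_pos: [0.6067, -0.1261, 0.3659]
eef_rot: [-3.141, 0.001, -0.193]
force: [0.2, 3.1, -7.2]
grip_width: 0.0442
grip_force: 25.0
```

>>> {"method": "apply_moves", "body": {"increments": [{"tx": -0.002,"ty": 0,"tz": -0.033,"ax": 0,"ay": 0,"az": 0},{"tx": 0,"ty": 0,"tz": 0,"ax": 0,"ay": 0,"az": 0}]}}

```text
time_s: 9.1
ee_pos: [0.6067, -0.1261, 0.367]
eef_rot: [-3.141, 0.001, -0.193]
force: [-0.4, 4.3, -7.6]
grip_width: 0.044
grip_force: 25.0
```

>>> {"method": "apply_moves", "body": {"increments": [{"tx": 0,"ty": 0,"tz": -0.067,"ax": 0,"ay": 0,"az": 0},{"tx": 0,"ty": 0,"tz": 0,"ax": 0,"ay": 0,"az": 0}]}}

```text
time_s: 9.35
ee_pos: [0.6067, -0.1261, 0.3693]
eef_rot: [-3.141, 0.0, -0.193]
force: [0.1, 6.3, -8.6]
grip_width: 0.0442
grip_force: 25.0
```

>>> {"method": "apply_moves", "body": {"increments": [{"tx": 0.002,"ty": 0,"tz": -0.067,"ax": 0,"ay": 0,"az": 0},{"tx": 0,"ty": 0,"tz": 0,"ax": 0,"ay": 0,"az": 0}]}}

```text
time_s: 9.6
ee_pos: [0.6068, -0.1262, 0.3714]
eef_rot: [-3.141, 0.0, -0.193]
force: [0.2, 4.4, -8.8]
grip_width: 0.0443
grip_force: 25.0
```

>>> {"method": "apply_moves", "body": {"increments": [{"tx": 0.005,"ty": -0.02,"tz": -0.067,"ax": 0,"ay": 0,"az": 0},{"tx": 0,"ty": 0,"tz": 0,"ax": 0,"ay": 0,"az": 0}]}}

```text
time_s: 9.85
ee_pos: [0.607, -0.1259, 0.3735]
eef_rot: [3.141, -0.0, -0.193]
force: [-0.0, 0.6, -9.1]
grip_width: 0.0443
grip_force: 25.0
```

>>> {"method": "apply_moves", "body": {"increments": [{"tx": 0.004,"ty": 0,"tz": -0.04,"ax": 0,"ay": 0,"az": 0},{"tx": 0,"ty": 0,"tz": 0,"ax": 0,"ay": 0,"az": 0}]}}

```text
time_s: 10.1
ee_pos: [0.6071, -0.1259, 0.3745]
eef_rot: [3.141, -0.0, -0.193]
force: [0.8, 0.1, -8.8]
grip_width: 0.0446
grip_force: 25.0
```

One more 1 mm of lift, then a gentle trial pull.

>>> {"method": "apply_moves", "body": {"increments": [{"tx": 0.004,"ty": 0,"tz": -0.035,"ax": 0,"ay": 0,"az": 0},{"tx": 0,"ty": 0,"tz": 0,"ax": 0,"ay": 0,"az": 0}]}}

```text
time_s: 10.35
ee_pos: [0.6073, -0.1259, 0.3756]
eef_rot: [3.141, -0.0, -0.193]
force: [0.5, -1.0, -9.1]
grip_width: 0.0441
grip_force: 25.0
```

>>> {"method": "apply_moves", "body": {"increments": [{"tx": -0.08,"ty": 0,"tz": 0,"ax": 0,"ay": 0,"az": -0.05},{"tx": 0,"ty": 0,"tz": 0,"ax": 0,"ay": 0,"az": 0}]}}

```text
time_s: 10.6
ee_pos: [0.6047, -0.1258, 0.3756]
eef_rot: [3.14, -0.001, -0.189]
force: [0.7, -5.0, -9.0]
grip_width: 0.044
grip_force: 25.0
```

>>> {"method": "apply_moves", "body": {"increments": [{"tx": -0.04,"ty": 0,"tz": 0,"ax": 0,"ay": 0,"az": -0.1},{"tx": 0,"ty": 0,"tz": 0,"ax": 0,"ay": 0,"az": 0}]}}

```text
time_s: 10.85
ee_pos: [0.6036, -0.1259, 0.3757]
eef_rot: [3.14, -0.001, -0.18]
force: [1.3, -7.7, -9.6]
grip_width: 0.0446
grip_force: 25.0
```

The door moves with almost no pull, so the bolt is clear. Now I follow the hinge arc slowly.

>>> {"method": "apply_moves", "body": {"increments": [{"tx": 0,"ty": 0.035,"tz": 0,"ax": 0,"ay": 0,"az": 0},{"tx": -0.148,"ty": 0.044,"tz": 0,"ax": 0,"ay": 0,"az": -0.25},{"tx": -0.148,"ty": 0.044,"tz": 0,"ax": 0,"ay": 0,"az": -0.25},{"tx": 0,"ty": 0,"tz": 0,"ax": 0,"ay": 0,"az": 0}]}}

```text
time_s: 11.35
ee_pos: [0.5939, -0.1276, 0.3757]
eef_rot: [3.141, -0.0, -0.135]
force: [0.5, -5.8, -9.9]
grip_width: 0.0442
grip_force: 25.0
```

>>> {"method": "apply_moves", "body": {"increments": [{"tx": -0.2,"ty": 0.06,"tz": 0,"ax": 0,"ay": 0,"az": -0.33},{"tx": -0.2,"ty": 0.06,"tz": 0,"ax": 0,"ay": 0,"az": -0.33},{"tx": -0.2,"ty": 0.06,"tz": 0,"ax": 0,"ay": 0,"az": -0.33},{"tx": 0,"ty": 0,"tz": 0,"ax": 0,"ay": 0,"az": 0}]}}

```text
time_s: 11.85
ee_pos: [0.5754, -0.1314, 0.3759]
eef_rot: [3.14, -0.001, -0.049]
force: [2.2, -8.4, -9.4]
grip_width: 0.0445
grip_force: 25.0
```

>>> {"method": "apply_moves", "body": {"increments": [{"tx": 0,"ty": 0.04,"tz": 0,"ax": 0,"ay": 0,"az": 0},{"tx": -0.296,"ty": 0.095,"tz": 0,"ax": 0,"ay": 0,"az": -0.5},{"tx": -0.296,"ty": 0.095,"tz": 0,"ax": 0,"ay": 0,"az": -0.5},{"tx": -0.296,"ty": 0.095,"tz": 0,"ax": 0,"ay": 0,"az": -0.5},{"tx": -0.296,"ty": 0.095,"tz": 0,"ax": 0,"ay": 0,"az": -0.5},{"tx": -0.296,"ty": 0.095,"tz": 0,"ax": 0,"ay": 0,"az": -0.5},{"tx": -0.296,"ty": 0.095,"tz": 0,"ax": 0,"ay": 0,"az": -0.5},{"tx": -0.296,"ty": 0.095,"tz": 0,"ax": 0,"ay": 0,"az": -0.5},{"tx": 0,"ty": 0,"tz": 0,"ax": 0,"ay": 0,"az": 0}]}}

```text
time_s: 12.98
ee_pos: [0.5154, -0.1576, 0.3763]
eef_rot: [3.138, -0.002, 0.256]
force: [6.1, -11.3, -10.1]
grip_width: 0.044
grip_force: 25.0
```

>>> {"method": "apply_moves", "body": {"increments": [{"tx": 0,"ty": 0.065,"tz": 0,"ax": 0,"ay": 0,"az": 0},{"tx": -0.294,"ty": 0.105,"tz": 0,"ax": 0,"ay": 0,"az": -0.5},{"tx": -0.294,"ty": 0.105,"tz": 0,"ax": 0,"ay": 0,"az": -0.5},{"tx": -0.294,"ty": 0.105,"tz": 0,"ax": 0,"ay": 0,"az": -0.5},{"tx": -0.294,"ty": 0.105,"tz": 0,"ax": 0,"ay": 0,"az": -0.5},{"tx": -0.294,"ty": 0.105,"tz": 0,"ax": 0,"ay": 0,"az": -0.5},{"tx": -0.294,"ty": 0.105,"tz": 0,"ax": 0,"ay": 0,"az": -0.5},{"tx": -0.294,"ty": 0.105,"tz": 0,"ax": 0,"ay": 0,"az": -0.5},{"tx": 0,"ty": 0,"tz": 0,"ax": 0,"ay": 0,"az": 0}]}}

```text
time_s: 14.1
ee_pos: [0.4672, -0.2019, 0.3756]
eef_rot: [-3.141, -0.0, 0.561]
force: [-0.7, 1.4, -7.5]
grip_width: 0.0441
grip_force: 25.0
```

>>> {"method": "apply_moves", "body": {"increments": [{"tx": -0.296,"ty": 0.1,"tz": 0,"ax": 0,"ay": 0,"az": -0.5},{"tx": -0.296,"ty": 0.1,"tz": 0,"ax": 0,"ay": 0,"az": -0.5},{"tx": -0.296,"ty": 0.1,"tz": 0,"ax": 0,"ay": 0,"az": -0.5},{"tx": -0.296,"ty": 0.1,"tz": 0,"ax": 0,"ay": 0,"az": -0.5},{"tx": -0.296,"ty": 0.1,"tz": 0,"ax": 0,"ay": 0,"az": -0.5},{"tx": -0.296,"ty": 0.1,"tz": 0,"ax": 0,"ay": 0,"az": -0.5},{"tx": -0.296,"ty": 0.1,"tz": 0,"ax": 0,"ay": 0,"az": -0.5},{"tx": -0.296,"ty": 0.1,"tz": 0,"ax": 0,"ay": 0,"az": -0.5},{"tx": 0,"ty": 0,"tz": 0,"ax": 0,"ay": 0,"az": 0}]}}

```text
time_s: 15.22
ee_pos: [0.4299, -0.2663, 0.3757]
eef_rot: [3.14, -0.0, 0.909]
force: [5.3, -0.4, -8.7]
grip_width: 0.0442
grip_force: 25.0
```

>>> {"method": "apply_moves", "body": {"increments": [{"tx": -0.296,"ty": 0.12,"tz": 0,"ax": 0,"ay": 0,"az": -0.5},{"tx": -0.296,"ty": 0.105,"tz": 0,"ax": 0,"ay": 0,"az": -0.5},{"tx": -0.296,"ty": 0.105,"tz": 0,"ax": 0,"ay": 0,"az": -0.5},{"tx": -0.296,"ty": 0.105,"tz": 0,"ax": 0,"ay": 0,"az": -0.5},{"tx": -0.296,"ty": 0.105,"tz": 0,"ax": 0,"ay": 0,"az": -0.5},{"tx": -0.296,"ty": 0.105,"tz": 0,"ax": 0,"ay": 0,"az": -0.5},{"tx": -0.296,"ty": 0.105,"tz": 0,"ax": 0,"ay": 0,"az": -0.5},{"tx": -0.296,"ty": 0.105,"tz": 0,"ax": 0,"ay": 0,"az": -0.5},{"tx": -0.296,"ty": 0.105,"tz": 0,"ax": 0,"ay": 0,"az": -0.5},{"tx": -0.296,"ty": 0.105,"tz": 0,"ax": 0,"ay": 0,"az": -0.5},{"tx": -0.148,"ty": 0.05,"tz": 0,"ax": 0,"ay": 0,"az": -0.25},{"tx": 0,"ty": 0,"tz": 0,"ax": 0,"ay": 0,"az": 0}]}}

```text
time_s: 16.73
ee_pos: [0.4193, -0.3638, 0.3754]
eef_rot: [3.141, -0.0, 1.367]
force: [4.2, 1.9, -8.3]
grip_width: 0.0443
grip_force: 25.0
```

Run:
```python
from scipy.optimize import least_squares
import numpy as np
P=np.array([[.607,-.126],[.5939,-.1276],[.5754,-.1314],[.5154,-.1576],[.4672,-.2019],[.4299,-.2663]])
r=least_squares(lambda v:np.hypot(*(P-v[:2]).T)-v[2],[.62,-.337,.213]);print(r.x.round(4),(r.fun*1e3).round(2))
```

```text
[ 0.63   -0.3362  0.2118] [-0.27 -0.02  0.23  0.49 -0.67  0.24]
```

>>> {"method": "apply_moves", "body": {"increments": [{"tx": 0,"ty": 0,"tz": 0,"ax": 0,"ay": 0,"az": 0},{"tx": 0,"ty": 0,"tz": 0,"ax": 0,"ay": 0,"az": 0},{"tx": 0,"ty": 0,"tz": 0,"ax": 0,"ay": 0,"az": 0},{"tx": 0,"ty": 0,"tz": 0,"ax": 0,"ay": 0,"az": 0},{"tx": 0,"ty": 0,"tz": -0.5,"ax": 0,"ay": 0,"az": 0},{"tx": 0,"ty": 0,"tz": -0.9,"ax": 0,"ay": 0,"az": 0},{"tx": 0,"ty": 0,"tz": -0.9,"ax": 0,"ay": 0,"az": 0},{"tx": 0,"ty": 0,"tz": -0.9,"ax": 0,"ay": 0,"az": 0}], "jaw": 0}}

```text
time_s: 17.73
ee_pos: [0.4188, -0.3639, 0.4736]
eef_rot: [3.141, 0.001, 1.368]
force: [0.1, 0.1, -1.3]
grip_width: 0.094
grip_force: 0.0
```

Run:
```python
from h import *
o=get_obs();print({k:np.round(o[k],4).tolist() for k in("time_s","ee_pos","eef_rot","force","qpos")})
T=C["top"]["pixels"][130:260,200:360,::-1];S=C["side"]["pixels"][140:270,180:340,::-1]
f=lambda a:cv2.resize(a,(400,325),interpolation=cv2.INTER_CUBIC)
cv2.imwrite("pics/open.png",np.hstack([f(T),f(S)]))
for h in np.arange(.14,.24,.02): print(h,onz("top",342*.64,305*.64,h).round(3))
```

```text
{'time_s': 17.825, 'ee_pos': [0.4188, -0.3639, 0.4753], 'eef_rot': [3.1369, 0.0031, 1.3679], 'force': [0.5356, 0.4681, -0.0464], 'qpos': [-0.7814, 0.2664, 1.4005, 0.0, 1.469, -0.5785]}
0.14 [0.582 0.036 0.14 ]
0.16 [0.573 0.036 0.16 ]
0.18 [0.564 0.036 0.18 ]
0.19999999999999998 [0.555 0.036 0.2  ]
0.21999999999999997 [0.546 0.036 0.22 ]
```

View pics/open.png

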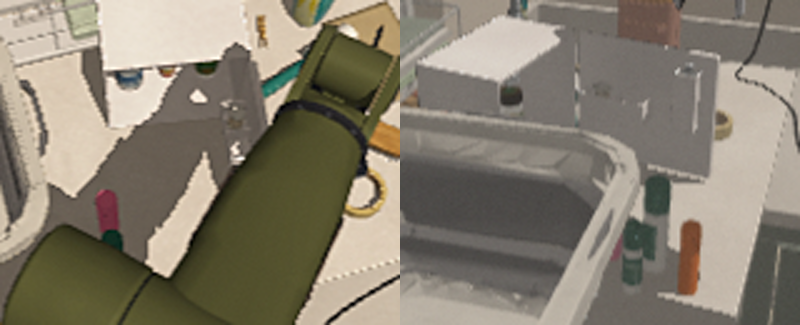

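The door stands wide open and the arm has left the paddle. The stick is at side crop (632,255), upright. I'll check how near the basin rim is and refine the stick position.

Run:
```python
from h import *
k=.64
for a in[(340,340),(339,350),(334,358)]:
  for b in [(432,318),(432,328),(428,335)]:
    p,e=two((a[0]*k,a[1]*k),(b[0]*k,b[1]*k));print(a,b,p.round(3),round(e,3))
d=np.load("c0.npz")
for n,key,box in(("top","t",(222,222,236,240)),("side","s",(262,220,282,262))):
    h=cv2.cvtColor(d[key],cv2.COLOR_RGB2HSV);m=cv2.inRange(h,(65,60,15),(100,255,200))
    x0,y0,x1,y1=box;ys,xs=np.nonzero(m[y0:y1,x0:x1]);
    for y in range(y0,y1):
        q=xs[ys==y-y0]
        if len(q):print(n,y,q.min()+x0,q.max()+x0)
for z in(0,.055,.1,.11):
    print(z,proj("top",[.44,.032,z]).round(1),proj("side",[.44,.032,z]).round(1))
```

```text
(340, 340) (432, 318) [0.437 0.063 0.228] 0.028
(340, 340) (432, 328) [0.44  0.064 0.207] 0.037
(340, 340) (428, 335) [0.447 0.064 0.189] 0.036
(339, 350) (432, 318) [0.424 0.072 0.229] 0.005
(339, 350) (432, 328) [0.427 0.072 0.208] 0.014
(339, 350) (428, 335) [0.434 0.073 0.19 ] 0.012
(334, 358) (432, 318) [0.413 0.088 0.236] 0.01
(334, 358) (432, 328) [0.416 0.089 0.215] 0.002
(334, 358) (428, 335) [0.423 0.09  0.198] 0.003
top 226 227 230
top 227 226 231
top 228 226 231
top 229 226 231
top 230 226 231
top 231 227 231
top 232 227 231
top 233 227 228
top 235 228 232
top 236 228 231
side 228 273 274
side 229 271 275
side 230 272 277
side 231 273 276
side 232 274 277
side 233 274 276
side 234 273 273
side 236 274 277
side 237 274 277
side 238 274 276
side 244 276 276
0 [230.4 235.4] [271.7 254.7]
0.055 [229.5 231.7] [272.2 241.7]
0.1 [228.7 228.5] [272.6 230.6]
0.11 [228.5 227.7] [272.7 228.1]
```

```bash
cat > plan2.py <<'E'
import numpy as np
from scipy.spatial.transform import Rotation as Ro
from station import get_obs
def Rt(yaw,t): return (Ro.from_euler("xyz",[np.pi,0,yaw])*Ro.from_rotvec([0,t,0]))
def plan(goal,yaw,t,n,start=None):
    o=get_obs();p=np.array(o["ee_pos"]);R0=Ro.from_euler("xyz",o["eef_rot"])
    if start is not None:p,R0=start
    R1=Rt(yaw,t);g=np.array(goal)-.18*R1.as_matrix()[:,2]
    w=(R0.inv()*R1).as_rotvec()
    print("d",(g-p).round(4),"rot",np.degrees(w).round(2),"TCPgoal",g.round(4))
    for i in range(n):
        R=R0*Ro.from_rotvec(w*i/n)
        d=R.as_matrix().T@(g-p)/n/.03;a=w/n/np.radians(5)
        print(("{"+", ".join(f'"{k}": {round(v,3)+0:g}' for k,v in zip("tx ty tz ax ay az".split(),[*d,*a]))+"}"),end=", " if i<n-1 else "\n")
    return g,R1
E
python3 - <<'E'
from h import *
from plan2 import *
k=.64
for a in[(340,345),(341,330),(337,300),(331,260),(325,228)]: print(a,onz("top",a[0]*k,a[1]*k,.215).round(3))
s=plan([.44,.032,.28],1.40,np.radians(12),18)
E
```

```text
(340, 345) [0.444 0.067 0.215]
(341, 330) [0.482 0.055 0.215]
(337, 300) [0.566 0.046 0.215]
(331, 260) [0.685 0.034 0.215]
(325, 228) [0.787 0.027 0.215]
d [ 0.0147  0.3592 -0.0146] rot [ 0.13 11.96 -1.84] TCPgoal [ 0.4336 -0.0049  0.4561]
{"tx": 0.657, "ty": -0.107, "tz": 0.028, "ax": 0.001, "ay": 0.133, "az": -0.02}, {"tx": 0.657, "ty": -0.106, "tz": 0.035, "ax": 0.001, "ay": 0.133, "az": -0.02}, {"tx": 0.657, "ty": -0.105, "tz": 0.043, "ax": 0.001, "ay": 0.133, "az": -0.02}, {"tx": 0.656, "ty": -0.104, "tz": 0.05, "ax": 0.001, "ay": 0.133, "az": -0.02}, {"tx": 0.656, "ty": -0.103, "tz": 0.058, "ax": 0.001, "ay": 0.133, "az": -0.02}, {"tx": 0.655, "ty": -0.101, "tz": 0.066, "ax": 0.001, "ay": 0.133, "az": -0.02}, {"tx": 0.655, "ty": -0.1, "tz": 0.073, "ax": 0.001, "ay": 0.133, "az": -0.02}, {"tx": 0.654, "ty": -0.099, "tz": 0.081, "ax": 0.001, "ay": 0.133, "az": -0.02}, {"tx": 0.653, "ty": -0.098, "tz": 0.088, "ax": 0.001, "ay": 0.133, "az": -0.02}, {"tx": 0.652, "ty": -0.097, "tz": 0.096, "ax": 0.001, "ay": 0.133, "az": -0.02}, {"tx": 0.651, "ty": -0.096, "tz": 0.104, "ax": 0.001, "ay": 0.133, "az": -0.02}, {"tx": 0.65, "ty": -0.094, "tz": 0.111, "ax": 0.001, "ay": 0.133, "az": -0.02}, {"tx": 0.649, "ty": -0.093, "tz": 0.119, "ax": 0.001, "ay": 0.133, "az": -0.02}, {"tx": 0.648, "ty": -0.092, "tz": 0.126, "ax": 0.001, "ay": 0.133, "az": -0.02}, {"tx": 0.646, "ty": -0.091, "tz": 0.134, "ax": 0.001, "ay": 0.133, "az": -0.02}, {"tx": 0.645, "ty": -0.09, "tz": 0.141, "ax": 0.001, "ay": 0.133, "az": -0.02}, {"tx": 0.643, "ty": -0.089, "tz": 0.149, "ax": 0.001, "ay": 0.133, "az": -0.02}, {"tx": 0.642, "ty": -0.087, "tz": 0.156, "ax": 0.001, "ay": 0.133, "az": -0.02}
```

Run:
```python
from plan2 import *
s=plan([.44,.032,.28],1.27,np.radians(12),14)
```

```text
d [ 0.01    0.3603 -0.0146] rot [-0.66 11.95  5.58] TCPgoal [ 0.4289 -0.0037  0.4561]
{"tx": 0.845, "ty": -0.15, "tz": 0.035, "ax": -0.009, "ay": 0.171, "az": 0.08}, {"tx": 0.843, "ty": -0.155, "tz": 0.048, "ax": -0.009, "ay": 0.171, "az": 0.08}, {"tx": 0.841, "ty": -0.161, "tz": 0.06, "ax": -0.009, "ay": 0.171, "az": 0.08}, {"tx": 0.839, "ty": -0.167, "tz": 0.073, "ax": -0.009, "ay": 0.171, "az": 0.08}, {"tx": 0.837, "ty": -0.173, "tz": 0.085, "ax": -0.009, "ay": 0.171, "az": 0.08}, {"tx": 0.834, "ty": -0.179, "tz": 0.097, "ax": -0.009, "ay": 0.171, "az": 0.08}, {"tx": 0.832, "ty": -0.185, "tz": 0.11, "ax": -0.009, "ay": 0.171, "az": 0.08}, {"tx": 0.829, "ty": -0.191, "tz": 0.122, "ax": -0.009, "ay": 0.171, "az": 0.08}, {"tx": 0.825, "ty": -0.197, "tz": 0.134, "ax": -0.009, "ay": 0.171, "az": 0.08}, {"tx": 0.822, "ty": -0.203, "tz": 0.146, "ax": -0.009, "ay": 0.171, "az": 0.08}, {"tx": 0.818, "ty": -0.208, "tz": 0.158, "ax": -0.009, "ay": 0.171, "az": 0.08}, {"tx": 0.814, "ty": -0.214, "tz": 0.17, "ax": -0.009, "ay": 0.171, "az": 0.08}, {"tx": 0.81, "ty": -0.22, "tz": 0.182, "ax": -0.009, "ay": 0.171, "az": 0.08}, {"tx": 0.806, "ty": -0.226, "tz": 0.194, "ax": -0.009, "ay": 0.171, "az": 0.08}
```

>>> {"method": "apply_moves", "body": {"increments": [{"tx": 0.845,"ty": -0.15,"tz": 0.035,"ax": -0.01,"ay": 0.17,"az": 0.08},{"tx": 0.843,"ty": -0.155,"tz": 0.048,"ax": -0.01,"ay": 0.17,"az": 0.08},{"tx": 0.84,"ty": -0.16,"tz": 0.06,"ax": -0.01,"ay": 0.17,"az": 0.08},{"tx": 0.84,"ty": -0.167,"tz": 0.073,"ax": -0.01,"ay": 0.17,"az": 0.08},{"tx": 0.837,"ty": -0.173,"tz": 0.085,"ax": -0.01,"ay": 0.17,"az": 0.08},{"tx": 0.834,"ty": -0.18,"tz": 0.097,"ax": -0.01,"ay": 0.17,"az": 0.08},{"tx": 0.832,"ty": -0.185,"tz": 0.11,"ax": -0.01,"ay": 0.17,"az": 0.08},{"tx": 0.83,"ty": -0.19,"tz": 0.122,"ax": -0.01,"ay": 0.17,"az": 0.08},{"tx": 0.825,"ty": -0.197,"tz": 0.134,"ax": -0.01,"ay": 0.17,"az": 0.08},{"tx": 0.822,"ty": -0.203,"tz": 0.146,"ax": -0.01,"ay": 0.17,"az": 0.08},{"tx": 0.818,"ty": -0.208,"tz": 0.158,"ax": -0.01,"ay": 0.17,"az": 0.08},{"tx": 0.814,"ty": -0.214,"tz": 0.17,"ax": -0.01,"ay": 0.17,"az": 0.08}]}}

```text
time_s: 19.52
ee_pos: [0.4275, -0.0544, 0.4578]
eef_rot: [3.14, -0.179, 1.284]
force: [0.7, 0.5, 0.8]
grip_width: 0.0937
grip_force: 0.0
```

>>> {"method": "apply_moves", "body": {"increments": [{"tx": 0.81,"ty": -0.22,"tz": 0.182,"ax": -0.01,"ay": 0.17,"az": 0.08},{"tx": 0.806,"ty": -0.226,"tz": 0.194,"ax": -0.01,"ay": 0.17,"az": 0.08},{"tx": 0,"ty": 0,"tz": 0,"ax": 0,"ay": 0,"az": 0}], "jaw": 0.34}}

```text
time_s: 19.9
ee_pos: [0.429, -0.0029, 0.4558]
eef_rot: [3.141, -0.208, 1.272]
force: [-0.6, -0.5, -0.6]
grip_width: 0.0676
grip_force: 0.0
```

Run:
```python
from h import *
from plan2 import *
o=get_obs();print({k:np.round(o[k],4).tolist() for k in("ee_pos","eef_rot","grip_width")})
z=Ro.from_euler("xyz",o["eef_rot"]).as_matrix()[:,2];print("grasp",np.array(o["ee_pos"])+.18*z)
T=C["top"]["pixels"][130:260,200:360,::-1];S=C["side"]["pixels"][150:280,190:350,::-1]
f=lambda a:cv2.resize(a,(400,325),interpolation=cv2.INTER_CUBIC)
cv2.imwrite("pics/hov.png",np.hstack([f(T),f(S)]))
plan([.44,.032,.094],1.27,np.radians(12),8)
```

```text
{'ee_pos': [0.429, -0.0041, 0.4561], 'eef_rot': [3.1402, -0.2074, 1.2705], 'grip_width': 0.063}
grasp [0.44024498 0.03120825 0.27991853]
d [-1.00e-04  4.00e-04 -1.86e-01] rot [0.07 0.12 0.03] TCPgoal [ 0.4289 -0.0037  0.2701]
{"tx": -0.158, "ty": -0.002, "tz": 0.759, "ax": 0.002, "ay": 0.003, "az": 0.001}, {"tx": -0.158, "ty": -0.002, "tz": 0.759, "ax": 0.002, "ay": 0.003, "az": 0.001}, {"tx": -0.159, "ty": -0.002, "tz": 0.759, "ax": 0.002, "ay": 0.003, "az": 0.001}, {"tx": -0.159, "ty": -0.002, "tz": 0.759, "ax": 0.002, "ay": 0.003, "az": 0.001}, {"tx": -0.159, "ty": -0.002, "tz": 0.758, "ax": 0.002, "ay": 0.003, "az": 0.001}, {"tx": -0.159, "ty": -0.001, "tz": 0.758, "ax": 0.002, "ay": 0.003, "az": 0.001}, {"tx": -0.159, "ty": -0.001, "tz": 0.758, "ax": 0.002, "ay": 0.003, "az": 0.001}, {"tx": -0.16, "ty": -0.001, "tz": 0.758, "ax": 0.002, "ay": 0.003, "az": 0.001}
```

View pics/hov.png

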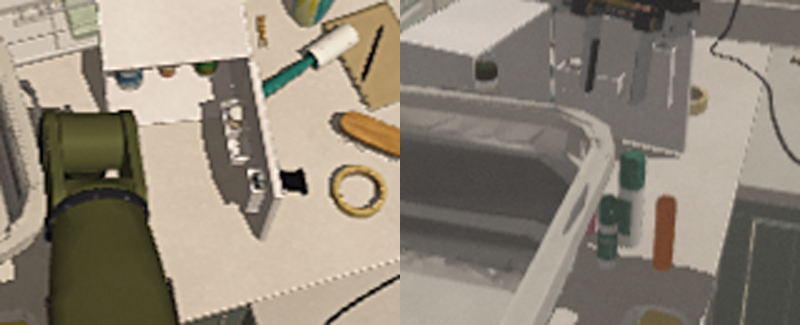

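The paddle has dropped back to rest (top crop (293,182)) and the fingers are centred over the stick (side crop (607,230)). Descending.

>>> {"method": "apply_moves", "body": {"increments": [{"tx": -0.158,"ty": 0,"tz": 0.76,"ax": 0,"ay": 0,"az": 0},{"tx": -0.158,"ty": 0,"tz": 0.76,"ax": 0,"ay": 0,"az": 0},{"tx": -0.158,"ty": 0,"tz": 0.76,"ax": 0,"ay": 0,"az": 0},{"tx": -0.158,"ty": 0,"tz": 0.76,"ax": 0,"ay": 0,"az": 0},{"tx": -0.105,"ty": 0,"tz": 0.5,"ax": 0,"ay": 0,"az": 0}]}}

```text
time_s: 20.62
ee_pos: [0.4293, -0.0043, 0.3469]
eef_rot: [3.141, -0.208, 1.269]
force: [0.5, 0.2, 0.5]
grip_width: 0.062
grip_force: 0.0
```

Run:
```python
from h import *
from plan2 import *
S=C["side"]["pixels"][165:265,230:330,::-1]
cv2.imwrite("pics/hov2.png",cv2.resize(S,(600,600),interpolation=cv2.INTER_CUBIC))
plan([.44,.032,.094],1.27,np.radians(12),3)
```

```text
d [-0.0003  0.0003 -0.0767] rot [-0.01  0.12 -0.05] TCPgoal [ 0.4289 -0.0037  0.2701]
{"tx": -0.173, "ty": -0.004, "tz": 0.834, "ax": -0.001, "ay": 0.008, "az": -0.004}, {"tx": -0.174, "ty": -0.004, "tz": 0.834, "ax": -0.001, "ay": 0.008, "az": -0.004}, {"tx": -0.174, "ty": -0.004, "tz": 0.834, "ax": -0.001, "ay": 0.008, "az": -0.004}
```

View pics/hov2.png

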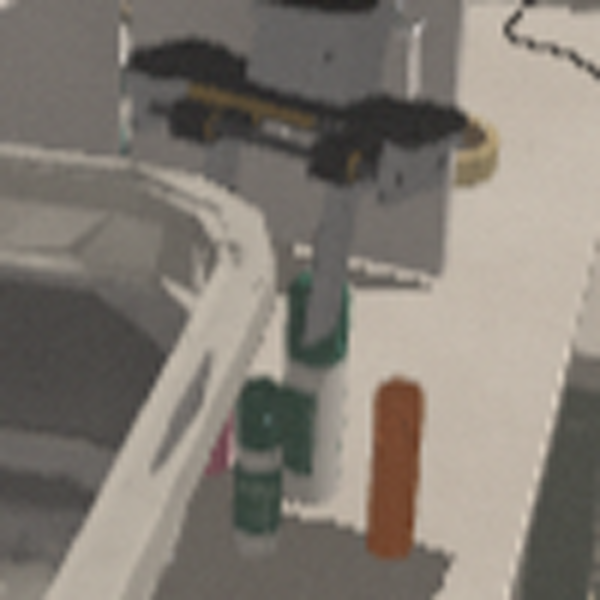

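The near finger's tip is at (322,335) and the stick's cap at (263,385). The far finger is hidden behind the rim, on the other side as expected. Continuing down, then closing.

>>> {"method": "apply_moves", "body": {"increments": [{"tx": -0.13,"ty": 0,"tz": 0.626,"ax": 0,"ay": 0,"az": 0},{"tx": -0.13,"ty": 0,"tz": 0.626,"ax": 0,"ay": 0,"az": 0},{"tx": -0.13,"ty": 0,"tz": 0.626,"ax": 0,"ay": 0,"az": 0},{"tx": -0.13,"ty": 0,"tz": 0.626,"ax": 0,"ay": 0,"az": 0},{"tx": 0,"ty": 0,"tz": 0,"ax": 0,"ay": 0,"az": 0}]}}

```text
time_s: 21.35
ee_pos: [0.4296, -0.0036, 0.2711]
eef_rot: [3.141, -0.208, 1.27]
force: [-0.3, 0.1, 0.2]
grip_width: 0.062
grip_force: 0.0
```

>>> {"method": "apply_moves", "body": {"increments": [{"tx": 0,"ty": 0,"tz": 0,"ax": 0,"ay": 0,"az": 0},{"tx": 0,"ty": 0,"tz": 0,"ax": 0,"ay": 0,"az": 0},{"tx": 0,"ty": 0,"tz": 0,"ax": 0,"ay": 0,"az": 0},{"tx": 0,"ty": 0,"tz": 0,"ax": 0,"ay": 0,"az": 0},{"tx": 0,"ty": 0,"tz": 0,"ax": 0,"ay": 0,"az": 0}], "jaw": 1, "force": 8}}

```text
time_s: 21.98
ee_pos: [0.4296, -0.0034, 0.2715]
eef_rot: [3.139, -0.208, 1.27]
force: [-1.1, -0.1, 3.8]
grip_width: 0.0265
grip_force: 8.0
```

>>> {"method": "apply_moves", "body": {"increments": [{"tx": 0.06,"ty": 0,"tz": -0.3,"ax": 0,"ay": 0,"az": 0},{"tx": 0.158,"ty": 0,"tz": -0.75,"ax": 0,"ay": 0,"az": 0},{"tx": 0.158,"ty": 0,"tz": -0.75,"ax": 0,"ay": 0,"az": 0},{"tx": 0.158,"ty": 0,"tz": -0.75,"ax": 0,"ay": 0,"az": 0},{"tx": 0.158,"ty": 0,"tz": -0.75,"ax": 0,"ay": 0,"az": 0},{"tx": 0.158,"ty": 0,"tz": -0.75,"ax": 0,"ay": 0,"az": 0},{"tx": 0.158,"ty": 0,"tz": -0.75,"ax": 0,"ay": 0,"az": 0},{"tx": 0.158,"ty": 0,"tz": -0.75,"ax": 0,"ay": 0,"az": 0},{"tx": 0.158,"ty": 0,"tz": -0.75,"ax": 0,"ay": 0,"az": 0}], "force": 14}}

```text
time_s: 23.1
ee_pos: [0.4288, -0.0034, 0.4656]
eef_rot: [3.139, -0.208, 1.27]
force: [0.3, 0.5, -0.5]
grip_width: 0.0265
grip_force: 14.0
```

Run:
```python
from h import *
T=C["top"]["pixels"][145:235,265:355,::-1];S=C["side"]["pixels"][120:230,200:310,::-1]
f=lambda a:cv2.resize(a,(400,400),interpolation=cv2.INTER_CUBIC)
np.savez("c1.npz",t=C["top"]["pixels"],s=C["side"]["pixels"])
H=np.array([.630,-.336,.188]);im=[f(T),f(S)]
a=1.43;ex=np.array([np.cos(a),np.sin(a),0]);ey=np.array([-np.sin(a),np.cos(a),0]);ez=np.array([0,0,1])
L=lambda x,y,z:H+x*ex+y*ey+z*ez
for j,(n,x0,y0,s) in enumerate((("top",265,145,400/90),("side",200,120,400/110))):
    for p in[(-.007,.25,.045),(.007,.25,.045),(.007,0,.045),(.007,.25,-.177)]+[(.027+i*.02,.111+k*.026,-.046) for i in(-1,1) for k in(-1,1)]:
        q=(proj(n,L(*p))-[x0,y0]+.5)*s;cv2.drawMarker(im[j],tuple(int(v) for v in q),(0,0,255),0,8,1)
cv2.imwrite("pics/door.png",np.hstack(im))
```

```text
(no output)
```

View pics/door.png

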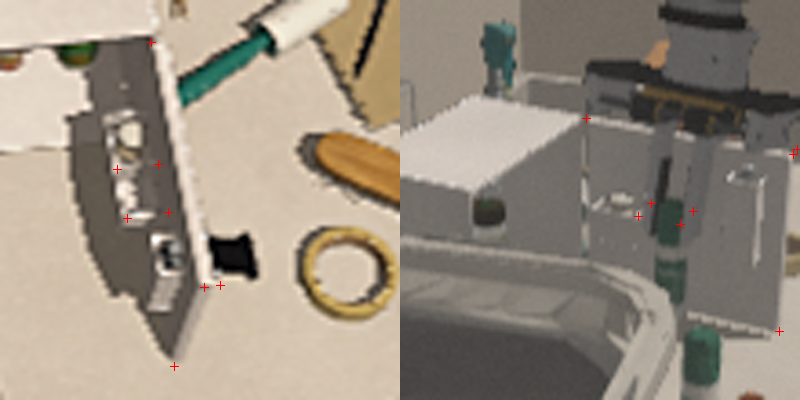

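The stick hangs upright in the gripper (side crop (670,250)). The predicted pocket corners (e.g. (127,218)) match the rack's front wall, but the door's top edge runs about 2 px off. I'll check this against the spool and the door corners numerically.

Run:
```python
from h import *
H=np.array([.630,-.336,.188]);s=400/90;inv=lambda u,v:(265+u/s-.5,145+v/s-.5)
t=400/110;invs=lambda u,v:(200+(u-400)/t-.5,120+v/t-.5)
print("spool top meas",two(inv(129,133),invs(620,198)), onz("top",*inv(129,133),.153))
print("free top inner",onz("top",*inv(192,291),.233),"outer",onz("top",*inv(212,287),.233),"hinge end outer",onz("top",*inv(160,40),.233))
print("bot inner",onz("top",*inv(175,360),.011), "side bot",onz("side",*invs(778,335),.011))
print("pocket outer corner top",onz("top",*inv(129,221),.142),"far",onz("top",*inv(120,176),.142))
for a in(1.39,1.41,1.43):
    ex=np.array([np.cos(a),np.sin(a),0]);ey=np.array([-np.sin(a),np.cos(a),0])
    for k,p in dict(spool=(.027,.056),freein=(.007,.25),freeout=(-.007,.25),pocket=(.027,.111),pc=(.05,.137+.003)).items(): print(a,k,(H+p[0]*ex+p[1]*ey)[:2].round(4))
```

```text
spool top meas (array([ 0.58100102, -0.29805076,  0.15296574]), np.float64(0.002182575344225517)) [ 0.58218012 -0.29806757  0.153     ]
free top inner [ 0.38331363 -0.28211647  0.233     ] outer [ 0.3820121  -0.30021868  0.233     ] hinge end outer [ 0.63099425 -0.33736447  0.233     ]
bot inner [ 0.39019575 -0.29665685  0.011     ] side bot [ 0.38370179 -0.28558495  0.011     ]
pocket outer corner top [ 0.49755942 -0.27090276  0.142     ] far [ 0.54523824 -0.27761465  0.142     ]
1.39 spool [ 0.5798 -0.2994]
1.39 freein [ 0.3853 -0.2842]
1.39 freeout [ 0.3828 -0.2979]
1.39 pocket [ 0.5257 -0.2895]
1.39 pc [ 0.5013 -0.2616]
1.41 spool [ 0.579  -0.3004]
1.41 freein [ 0.3843 -0.2891]
1.41 freeout [ 0.3821 -0.3029]
1.41 pocket [ 0.5248 -0.2916]
1.41 pc [ 0.4998 -0.2642]
1.43 spool [ 0.5783 -0.3014]
1.43 freein [ 0.3835 -0.294 ]
1.43 freeout [ 0.3815 -0.3078]
1.43 pocket [ 0.5239 -0.2937]
1.43 pc [ 0.4984 -0.2668]
```

Run:
```python
from plan2 import *
plan([.5263,-.288,.29],1.40,np.radians(12),14)
```

```text
d [ 0.091  -0.3215  0.002 ] rot [ 1.66  0.1  -7.28] TCPgoal [ 0.5199 -0.3249  0.4661]
{"tx": -0.652, "ty": 0.434, "tz": -0.141, "ax": 0.024, "ay": 0.001, "az": -0.104}, {"tx": -0.655, "ty": 0.428, "tz": -0.142, "ax": 0.024, "ay": 0.001, "az": -0.104}, {"tx": -0.659, "ty": 0.421, "tz": -0.143, "ax": 0.024, "ay": 0.001, "az": -0.104}, {"tx": -0.663, "ty": 0.415, "tz": -0.144, "ax": 0.024, "ay": 0.001, "az": -0.104}, {"tx": -0.667, "ty": 0.409, "tz": -0.145, "ax": 0.024, "ay": 0.001, "az": -0.104}, {"tx": -0.67, "ty": 0.402, "tz": -0.146, "ax": 0.024, "ay": 0.001, "az": -0.104}, {"tx": -0.674, "ty": 0.396, "tz": -0.147, "ax": 0.024, "ay": 0.001, "az": -0.104}, {"tx": -0.678, "ty": 0.39, "tz": -0.148, "ax": 0.024, "ay": 0.001, "az": -0.104}, {"tx": -0.681, "ty": 0.383, "tz": -0.149, "ax": 0.024, "ay": 0.001, "az": -0.104}, {"tx": -0.685, "ty": 0.377, "tz": -0.15, "ax": 0.024, "ay": 0.001, "az": -0.104}, {"tx": -0.688, "ty": 0.37, "tz": -0.151, "ax": 0.024, "ay": 0.001, "az": -0.104}, {"tx": -0.691, "ty": 0.364, "tz": -0.151, "ax": 0.024, "ay": 0.001, "az": -0.104}, {"tx": -0.694, "ty": 0.357, "tz": -0.152, "ax": 0.024, "ay": 0.001, "az": -0.104}, {"tx": -0.698, "ty": 0.35, "tz": -0.153, "ax": 0.024, "ay": 0.001, "az": -0.104}
```

>>> {"method": "apply_moves", "body": {"increments": [{"tx": -0.652,"ty": 0.434,"tz": -0.141,"ax": 0.024,"ay": 0,"az": -0.104},{"tx": -0.655,"ty": 0.428,"tz": -0.142,"ax": 0.024,"ay": 0,"az": -0.104},{"tx": -0.66,"ty": 0.42,"tz": -0.143,"ax": 0.024,"ay": 0,"az": -0.104},{"tx": -0.663,"ty": 0.415,"tz": -0.144,"ax": 0.024,"ay": 0,"az": -0.104},{"tx": -0.667,"ty": 0.41,"tz": -0.145,"ax": 0.024,"ay": 0,"az": -0.104},{"tx": -0.67,"ty": 0.402,"tz": -0.146,"ax": 0.024,"ay": 0,"az": -0.104},{"tx": -0.674,"ty": 0.396,"tz": -0.147,"ax": 0.024,"ay": 0,"az": -0.104},{"tx": -0.678,"ty": 0.39,"tz": -0.148,"ax": 0.024,"ay": 0,"az": -0.104},{"tx": -0.68,"ty": 0.383,"tz": -0.149,"ax": 0.024,"ay": 0,"az": -0.104},{"tx": -0.685,"ty": 0.377,"tz": -0.15,"ax": 0.024,"ay": 0,"az": -0.104},{"tx": -0.688,"ty": 0.37,"tz": -0.15,"ax": 0.024,"ay": 0,"az": -0.104},{"tx": -0.69,"ty": 0.364,"tz": -0.15,"ax": 0.024,"ay": 0,"az": -0.104}]}}

```text
time_s: 24.8
ee_pos: [0.5074, -0.2798, 0.4646]
eef_rot: [-3.139, -0.209, 1.381]
force: [-0.4, 0.4, 0.3]
grip_width: 0.0266
grip_force: 14.0
```

>>> {"method": "apply_moves", "body": {"increments": [{"tx": -0.694,"ty": 0.357,"tz": -0.15,"ax": 0.024,"ay": 0,"az": -0.104},{"tx": -0.698,"ty": 0.35,"tz": -0.15,"ax": 0.024,"ay": 0,"az": -0.104},{"tx": 0,"ty": 0,"tz": 0,"ax": 0,"ay": 0,"az": 0}]}}

```text
time_s: 25.18
ee_pos: [0.5203, -0.326, 0.4643]
eef_rot: [-3.139, -0.209, 1.398]
force: [0.7, -0.1, -0.4]
grip_width: 0.0268
grip_force: 14.0
```

Run:
```python
from h import *
from plan2 import *
o=get_obs();R=Ro.from_euler("xyz",o["eef_rot"]).as_matrix();g=np.array(o["ee_pos"])+.18*R[:,2];print(g,o["eef_rot"])
T=C["top"]["pixels"][145:235,265:355,::-1];S=C["side"]["pixels"][120:230,200:310,::-1]
f=lambda a:cv2.resize(a,(400,400),interpolation=cv2.INTER_CUBIC)
im=[f(T),f(S)]
q=(proj("side",g+[0,0,-.095])-[200,120]+.5)*400/110
for p in(g+[0,0,-.0954],g+[0,0,.0146]):
    q=(proj("side",p)-[200,120]+.5)*400/110;cv2.drawMarker(im[1],tuple(int(v) for v in q),(0,0,255),0,10,1)
cv2.imwrite("pics/hov3.png",np.hstack(im))
```

```text
[ 0.52617881 -0.28780252  0.28912227] [-3.13959301 -0.20870354  1.39934803]
```

View pics/hov3.png

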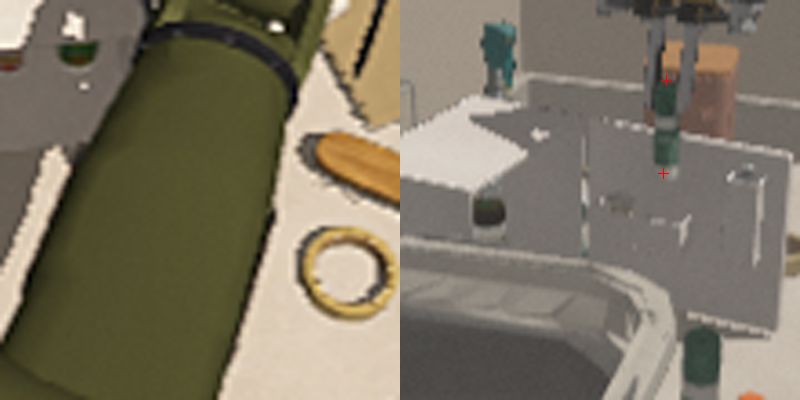

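The stick's base is at side crop (668,177), within about 1 px of prediction, directly above the free pocket bounded by the white walls at (650–686, 215–245). Lowering.

>>> {"method": "apply_moves", "body": {"increments": [{"tx": -0.104,"ty": 0.06,"tz": 0.49,"ax": 0,"ay": 0,"az": 0},{"tx": -0.104,"ty": 0,"tz": 0.49,"ax": 0,"ay": 0,"az": 0},{"tx": -0.104,"ty": 0,"tz": 0.49,"ax": 0,"ay": 0,"az": 0},{"tx": 0,"ty": 0,"tz": 0,"ax": 0,"ay": 0,"az": 0}]}}

```text
time_s: 25.78
ee_pos: [0.5219, -0.3251, 0.4196]
eef_rot: [-3.139, -0.209, 1.4]
force: [-0.3, -0.1, -0.2]
grip_width: 0.0262
grip_force: 14.0
```

>>> {"method": "apply_moves", "body": {"increments": [{"tx": -0.07,"ty": 0,"tz": 0.325,"ax": 0,"ay": 0,"az": 0},{"tx": -0.07,"ty": 0,"tz": 0.325,"ax": 0,"ay": 0,"az": 0},{"tx": 0,"ty": 0,"tz": 0,"ax": 0,"ay": 0,"az": 0}]}}

```text
time_s: 26.15
ee_pos: [0.5218, -0.3253, 0.4003]
eef_rot: [-3.14, -0.209, 1.4]
force: [-0.2, 0.1, -0.9]
grip_width: 0.0269
grip_force: 14.0
```

>>> {"method": "apply_moves", "body": {"increments": [{"tx": -0.042,"ty": 0,"tz": 0.195,"ax": 0,"ay": 0,"az": 0},{"tx": -0.042,"ty": 0,"tz": 0.195,"ax": 0,"ay": 0,"az": 0},{"tx": -0.042,"ty": 0,"tz": 0.195,"ax": 0,"ay": 0,"az": 0},{"tx": 0,"ty": 0,"tz": 0,"ax": 0,"ay": 0,"az": 0}]}}

```text
time_s: 26.65
ee_pos: [0.5218, -0.3254, 0.3827]
eef_rot: [-3.14, -0.208, 1.4]
force: [-0.2, 0.1, -1.2]
grip_width: 0.0265
grip_force: 14.0
```

>>> {"method": "apply_moves", "body": {"increments": [{"tx": -0.021,"ty": 0,"tz": 0.098,"ax": 0,"ay": 0,"az": 0},{"tx": 0,"ty": 0,"tz": 0,"ax": 0,"ay": 0,"az": 0}]}}

```text
time_s: 26.9
ee_pos: [0.5218, -0.3254, 0.3802]
eef_rot: [-3.141, -0.208, 1.4]
force: [0.2, 0.2, -0.4]
grip_width: 0.0264
grip_force: 14.0
```

>>> {"method": "apply_moves", "body": {"increments": [{"tx": -0.014,"ty": 0,"tz": 0.065,"ax": 0,"ay": 0,"az": 0},{"tx": 0,"ty": 0,"tz": 0,"ax": 0,"ay": 0,"az": 0}]}}

```text
time_s: 27.15
ee_pos: [0.5219, -0.3253, 0.3782]
eef_rot: [-3.141, -0.208, 1.4]
force: [-0.5, -0.3, -0.9]
grip_width: 0.0266
grip_force: 14.0
```

>>> {"method": "apply_moves", "body": {"increments": [{"tx": -0.009,"ty": 0,"tz": 0.042,"ax": 0,"ay": 0,"az": 0},{"tx": 0,"ty": 0,"tz": 0,"ax": 0,"ay": 0,"az": 0}]}}

```text
time_s: 27.4
ee_pos: [0.5219, -0.3254, 0.3769]
eef_rot: [-3.141, -0.208, 1.4]
force: [0.8, 0.6, -1.5]
grip_width: 0.0268
grip_force: 14.0
```

One more small step, to feel the floor.

>>> {"method": "apply_moves", "body": {"increments": [{"tx": -0.007,"ty": 0,"tz": 0.033,"ax": 0,"ay": 0,"az": 0},{"tx": 0,"ty": 0,"tz": 0,"ax": 0,"ay": 0,"az": 0}]}}

```text
time_s: 27.65
ee_pos: [0.5218, -0.3254, 0.3766]
eef_rot: [3.141, -0.208, 1.4]
force: [-1.1, 1.1, 4.4]
grip_width: 0.0267
grip_force: 14.0
```

Run:
```python
from h import *
from plan2 import *
# stick outline columns in the side view: cap/label green rows
h=cv2.cvtColor(C["side"]["pixels"],cv2.COLOR_RGB2HSV);m=cv2.inRange(h,(65,50,15),(100,255,200))[130:190,255:295]
for y in range(60):
    q=np.nonzero(m[y])[0]
    if len(q)>2:print(y+130,q.min()+255,q.max()+255,end=" | ")
for z in(.142,.17,.2,.215):print(z,proj("side",[.5277,-.2879,z]).round(1))
```

```text
165 271 274 | 166 270 273 | 167 270 273 | 168 270 273 | 169 270 273 | 170 271 273 | 171 271 273 | 176 270 274 | 0.142 [271.4 178.8]
0.17 [271.6 172.6]
0.2 [271.8 165.8]
0.215 [271.9 162.4]
```

The floor is felt (+4.4 N) exactly at the expected height. Releasing and rising.

>>> {"method": "apply_moves", "body": {"increments": [{"tx": 0,"ty": 0,"tz": 0,"ax": 0,"ay": 0,"az": 0},{"tx": 0,"ty": 0,"tz": 0,"ax": 0,"ay": 0,"az": 0},{"tx": 0,"ty": 0,"tz": 0,"ax": 0,"ay": 0,"az": 0},{"tx": 0,"ty": 0,"tz": 0,"ax": 0,"ay": 0,"az": 0}], "jaw": 0.47}}

```text
time_s: 28.25
ee_pos: [0.5219, -0.3254, 0.3759]
eef_rot: [-3.141, -0.208, 1.4]
force: [-0.5, -0.8, -0.6]
grip_width: 0.05
grip_force: 0.0
```

>>> {"method": "apply_moves", "body": {"increments": [{"tx": 0.035,"ty": 0,"tz": -0.163,"ax": 0,"ay": 0,"az": 0},{"tx": 0.07,"ty": 0,"tz": -0.325,"ax": 0,"ay": 0,"az": 0},{"tx": 0.139,"ty": 0,"tz": -0.65,"ax": 0,"ay": 0,"az": 0},{"tx": 0.139,"ty": 0,"tz": -0.65,"ax": 0,"ay": 0,"az": 0},{"tx": 0.139,"ty": 0,"tz": -0.65,"ax": 0,"ay": 0,"az": 0},{"tx": 0.139,"ty": 0,"tz": -0.65,"ax": 0,"ay": 0,"az": 0},{"tx": 0.139,"ty": 0,"tz": -0.65,"ax": 0,"ay": 0,"az": 0},{"tx": 0,"ty": 0,"tz": 0,"ax": 0,"ay": 0,"az": 0}]}}

```text
time_s: 29.25
ee_pos: [0.5218, -0.3249, 0.4926]
eef_rot: [3.139, -0.206, 1.401]
force: [0.2, 0.2, -0.7]
grip_width: 0.0498
grip_force: 0.0
```

Run:
```python
from h import *
o=get_obs();print(o["ee_pos"],np.round(o["force"],2),o["grip_width"])
h=cv2.cvtColor(C["side"]["pixels"],cv2.COLOR_RGB2HSV);m=cv2.inRange(h,(65,50,15),(100,255,200))[130:190,255:295]
for y in range(60):
    q=np.nonzero(m[y])[0]
    if len(q)>1:print(y+130,q.min()+255,q.max()+255,end=" | ")
```

```text
[ 0.52192732 -0.32500204  0.49027716] [ 1.21 -0.38  0.1 ] 0.04972246764487778
163 271 274 | 164 270 275 | 165 270 275 | 166 271 275 | 167 272 275 | 168 270 275 | 169 270 275 | 170 271 274 | 171 271 274 |
```

The stick stands upright: cap at rows 163–171, columns 270–275, top at the predicted height.

```bash
python3 -c "
from station import hand_in;print(hand_in())"
```

```text
the job is handed in; nothing more can be done
None
```

The job is handed in at about 29 s of the 72 s allowed: the paddle was let go and dropped back, the door is about 1.59 rad open, and the stain stick stands upright in the free pocket with the gripper clear.

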